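# Open the colour meter and hold its sample tray at the loading mark

### The job

Get the colour meter ready to be loaded: first raise its teal lid to about 50 degrees and leave it standing there, so that it still shades the chamber; then pull out the spring-loaded sample tray, the one with the red post, until the yellow pointer is level with the red clip on the scale, and finish while still holding it there, because it springs back if let go. Do not shift the red clip, and leave the cups, bottles and pencil case as they are.

Things in the scene. Friction and masses are not known exactly. Their poses are not given: they have to be found in the camera images.
- meter: White bench-top colour meter fixed to the bench, main housing 160 (x) x 250 (y) x 100 mm high; origin at the centre of the housing's underside on the bench top, x towards its back, y to its left (seen by someone facing its front), z up. The front faces -x. A grey tray guide 110 mm wide (y -115 to -5 mm) and 28 mm high reaches 180 mm out from the front face (to x = -260 mm). Its position and yaw vary between runs.
- lid (a joint): Opening angle of the teal light-shield lid on top of the meter, rad: 0 shut, growing as the front edge rises (0.873 rad = 50 degrees). The hinge is along the meter's y at the back of the housing; the hinge is stiff (about 0.7 N m of friction; 4 to 6 N lifts it at the grip) and the lid stays wherever it is left. It may start slightly ajar. Range 0 to 1.9.
- lid_hinge (a point): Point on the lid's hinge axis, 100 mm above the bench, at x = +70 mm, y = 0 of the meter.
- lid_grip (a point): Middle of the orange T-shaped lift grip of the lid: a round bar 36 mm long along the meter's y, 16 mm in diameter, standing 38 mm ahead of the lid's front edge on a 14 mm wide, 8 mm thick neck; 190 mm from the hinge axis, 60 mm left of the meter's middle, 107 mm above the bench when shut, with free space below. It can be pinched across its two ends from straight above; it may turn between the fingers as the lid rises. The frame turns with the lid.
- tray: Aluminium sample tray, a flat plate 58 mm wide (y) and 8 mm thick that slides out of the meter's front along the meter's -x, up to 100 mm to its stop; it starts fully in. A spring pulls it back in: about 4 N at the start, rising 1.2 N per 10 mm drawn, so it springs home when let go. Origin at x = 0, y = -60 mm of the meter, 30 mm above the bench, with the tray in; it travels with the tray; axes as the meter's.
- post_mid (a point): Point to pinch on the upright red pull post at the tray's outer end: the post is 22 (x) x 18 (y) mm and stands from the tray's top face, 38 mm above the bench, to 82 mm; this point is on its axis 64 mm above the bench. With the tray in it is at x = -155 mm, y = -60 mm of the meter, 75 mm ahead of the housing; it travels with the tray. Axes as the meter's. It can be pinched from straight above.
- pointer (a point): Yellow pointer, 4 mm wide along x, on the right (-y) edge of the tray; this point is its centre, and travels with the tray. At x = -110 mm, y = -94 mm of the meter with the tray in.
- mark (a point): Red marker clip on the aluminium scale rail along the right side of the tray guide, 4 (x) x 19 (y) x 5 mm; this point is the middle of its top, 39 mm above the bench. It marks how far the yellow pointer must come out: pointer and clip level along the meter's x. It sits 35 to 75 mm ahead (-x) of the pointer's home place, differing between runs, at y = -107.5 mm. Axes as the meter's. It is a tight fit on the rail and does not stop the tray.
- cup_a: Loose off-white paper-style tasting cup, 66 mm across the rim, 62 mm high, near the meter's lid side; a bystander. Origin at the centre of its underside, z up.
- cup_b: Loose off-white paper-style tasting cup, 66 mm across the rim, 62 mm high, to the left of the meter; a bystander. Origin at the centre of its underside, z up.
- cup_c: Loose off-white paper-style tasting cup, 66 mm across the rim, 62 mm high, on the right of the bench; a bystander. Origin at the centre of its underside, z up.
- bottle_a: Loose clear drinking bottle with teal cap and blue label, 64 mm across, 200 mm high, left; a bystander. Origin at the centre of its underside, z up.
- bottle_b: Loose clear drinking bottle with teal cap and blue label, 64 mm across, 200 mm high, right; a bystander. Origin at the centre of its underside, z up.
- pencil_case: Loose teal pencil case, 75 x 190 x 45 mm high, left of the meter; a bystander. Origin at the centre of its underside.

How it is judged (in metres and radians):
On the way, in this order (a step that is already met when the one before it is completed fails the run):
1. the lid stands between 42 and 58 degrees open with the tray still in (drawn less than 15 mm) (value of joint lid between 0.733 and 1.013 rad and x of pointer in the frame of meter above -0.125 m), for 0.3 s.
2. the tray is drawn out with its pointer within 4 mm of the clip (x of pointer in the frame of mark between -0.004 and 0.004 m), for 0.2 s.
At the end, for the whole second after the job is handed in: The lid stands still at 50 degrees open, give or take 8 degrees (0.733 to 1.013 rad); the yellow pointer is within 4 mm of the red clip along the tray's travel, the tray is still, and the robot's fingers are still holding the tray (contact force above 1.5 N) (all of step 2 and value of joint lid between 0.733 and 1.013 rad and contact force between the fingers and tray above 1.5 N and linear speed of tray below 0.01 m/s and velocity of joint lid between -0.05 and 0.05 rad/s); the arm keeps its last pose, push and grip.
It fails at once if the red clip is shifted by more than 4 mm (distance of mark from where it was at the start of the episode above 0.004 m).
It fails at once if a cup is moved by more than 3 cm or tipped (distance of any of cup_a, cup_b, cup_c from where it was at the start of the episode above 0.03 m or angle between any of cup_a, cup_b, cup_c's own z axis and vertical above 0.5 rad).
It fails at once if a bottle is moved by more than 3 cm or tipped (distance of any of bottle_a, bottle_b from where it was at the start of the episode above 0.03 m or angle between any of bottle_a, bottle_b's own z axis and vertical above 0.5 rad).
It fails at once if the pencil case is moved by more than 3 cm or tipped (distance of pencil_case from where it was at the start of the episode above 0.03 m or angle between pencil_case's own z axis and vertical above 0.5 rad).
It also fails if it takes over 45 s, if anything falls off the work surface, if the arm or the gripper's body presses on something with over 40 N, if the wrist force passes 120 N, or if a joint passes its speed limit or range.

### The arm

A 6-joint arm with a two-finger parallel gripper is mounted at the origin on the work surface. World frame = base frame: x ahead of the robot, y to its left, z up, the work surface at z = 0. Lengths are in mm, angles in rad, forces in N, time in s.
With the tool pointing down it reaches from about 325 to 925 mm from the base axis. Payload 3.1 kg.
Tool frame: the origin (TCP) lies at the very end of the fingers, on their centre line; the grasp point (between the pads) lies 19 mm behind it; z points along the fingers, y is the line along which they close (so a half turn about z gives the same grasp; the last joint's range is limited). The gripper opens to 85 mm and grips with 20 to 120 N. Pads are 22 mm wide; open, the fingers measure 114 mm over their backs; the gripper's body (76 mm by 85 mm) begins 54 mm behind the grasp point. The pads swing forward as they close: fully open they stand 13 mm farther back than shut.
Start: joints at [1.165, 0.217, 1.613, -0, 1.311, -0.112], TCP at [180.976, 598.237, 231.3] pointing down, gripper open.
Joint ranges: [-2.75, 2.75], [-0.78, 2.1], [0.31, 2.55], [-1.13, 4.27], [0.13, 2.63], [-2.58, 2.58]. Speed limits (rad/s): [2.79, 2.79, 3.14, 3.14, 3.14, 3.14].

### API

Orientations are given as a unit quaternion [w, x, y, z].
In Python, from workcell import status, vision, ticket gives the robot as it stands.
- The arm moves only by the shell command python3 -m crank 'ROWS' [FORCE]. ROWS is text: rows parted by semicolons, each of 7 numbers parted by spaces: the opening, from -1 (shut) to 1 (fully open), so that 0 is half open, then the shift along the tool's x, y, z in mm, then the turn, a rotation vector about the tool's x, y, z in degrees. A call has 1 to 20 rows; each row is the pose to reach, as a shift and turn from the pose commanded when the call began, along the tool's axes at that moment; what a row does not reach only later rows make up. A row lasts 1/12 s, in which the tool goes at most 41.7 mm and 7.16 degrees, less where a joint would pass 70% of its speed; a pose out of reach is approached as far as the arm can. A call with a gripper value outside its range is refused whole. The fingers move at their own pace and stop on an object; FORCE is the grip in N (left out, the last holds). Time passes only in rows, so rows that repeat a pose let the fingers close. It gives the time, the measured TCP pose, the force, the opening and the grip force at its end, in the units of the state.
- status.get_obs(): the state, without advancing time (a new reading comes with each control period).
- vision.camera(name): name is "scene" or "top" or "wrist"; returns a dict with "pixels" (384x512x3 uint8, blue, green, red), "z_map" (384x512 float32, mm along the optical axis (not along the pixel's ray), 0 where there is no reading), "fov_y" (degrees; the focal length in pixels is half the picture's height over the tangent of half this angle, whatever the lens; pixels are square), "cx", "cy" (the principal point, pixels), "R" (3x3) and "t" (3): a world point X has camera coordinates R X + t; the wrist camera has in their place "tool_from_camera" (4x4, takes a point from camera to tool coordinates, whose origin is the TCP and whose axes are the flange's). Camera axes: x right, y down, z forward; pixel columns grow to the right and rows downward; lengths in mm; the calibration is good to about 2 mm. A picture is of the moment at which its call begins: read the wrist's pose just before it.
- ticket.hand_in(): hands the job in; it is judged then, once.
The state is a dict: "time_s": time; "q": joint angles; "joint_velocities": joint speeds; "effort": joint torques, N m; "ee_pos": TCP position; "tcp_rot": TCP orientation; "contact_force": force on the tool from outside, world axes, zero at the start; "ft_torque": the same for the moment, N m; "width": finger opening in mm; "gripper_force": force on a finger pad.
Only numpy, scipy, OpenCV 4.12 (cv2) and the standard library are available. Lean on these libraries where they do the work, as an engineer would, in place of code of your own. Each camera call takes 0.05 s, during which the arm holds its last target. There are 200 camera calls.

## Working session

There is one attempt and no reset: what is moved stays moved. The work goes in short steps, Python scripts to look and compute and a shell command to move; the robot and the scene stay as the last step left them, time stands still between calls to the robot, and variables do not carry over. Pictures are saved under pics/ and viewed, at most 10 in all, crops included, and the job is handed in when it is done.

```bash
mkdir -p pics
cat > h.py <<'E'
import numpy as np,cv2,pickle
from workcell import status,vision,ticket
from scipy.spatial.transform import Rotation as Ro
def cam(n):
    o=status.get_obs(); c=vision.camera(n); c["o"]=o; pickle.dump(c,open(n+".pkl","wb")); return c
def rot(o): q=o["tcp_rot"]; return Ro.from_quat([q[1],q[2],q[3],q[0]]).as_matrix()
def pt(c,u,v,z=None,plane=None):
    f=192/np.tan(np.radians(c["fov_y"]/2)); d=np.array([(u-c["cx"])/f,(v-c["cy"])/f,1])
    if "R" in c: R=np.array(c["R"]).T; p=-R@np.array(c["t"])
    else:
        T=np.array(c["tool_from_camera"]); W=rot(c["o"]); R=W@T[:3,:3]; p=W@T[:3,3]+np.array(c["o"]["ee_pos"])
    if plane is not None: r=R@d; return p+r*(plane-p[2])/r[2]
    if z is None: z=c["z_map"][int(round(v)),int(round(u))]
    return R@(d*z)+p
def load(n): return pickle.load(open(n+".pkl","rb"))
E
python3 - <<'E'
from h import *
for n in("top","scene"):
    c=cam(n); cv2.imwrite(f"pics/{n}0.png",cv2.resize(c["pixels"],(800,600)))
o=status.get_obs();print(o); print(rot(o)); c=load("top");print(c["fov_y"],c["R"],c["t"])
E
```

```text
{'time_s': 0.1, 'q': array([ 1.16478635e+00,  2.17665128e-01,  1.61477593e+00, -2.17880080e-05,
        1.31129895e+00, -1.12176322e-01]), 'joint_velocities': array([-0.00074876, -0.00175012, -0.00225592,  0.00079095, -0.00145704,
        0.00164536]), 'effort': array([-1.18821084e-03, -3.98074365e+01, -3.04971349e+01, -1.82874082e-04,
        4.22822355e-03,  1.00225125e-05]), 'ee_pos': array([180.69494392, 597.5456227 , 230.1060973 ]), 'tcp_rot': array([-2.64905517e-04,  1.46386016e-01,  9.89226962e-01, -1.04053748e-03]), 'contact_force': array([-0.91382352, -0.75606694, -0.33492616]), 'ft_torque': array([ 0.00445464, -0.0202557 , -0.03916228]), 'gripper_force': 0.0, 'width': 84.9197590658628}
[[-9.57142129e-01  2.89617435e-01 -8.28743631e-04]
 [ 2.89618538e-01  9.57140103e-01 -1.98109854e-03]
 [ 2.19463086e-04 -2.13621240e-03 -9.99997694e-01]]
46.6635240034664 [[-0.00889314 -0.99986158 -0.01406151]
 [-0.99240175  0.01055078 -0.12258647]
 [ 0.12271786  0.01286449 -0.99235822]] [  39.88793427  589.40677855 1241.82805359]
```

View pics/top0.png

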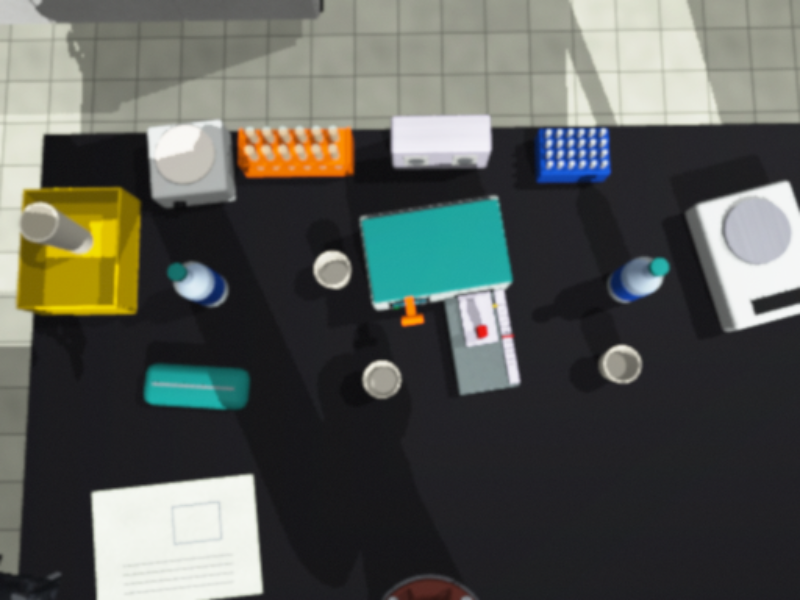

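View pics/scene0.png

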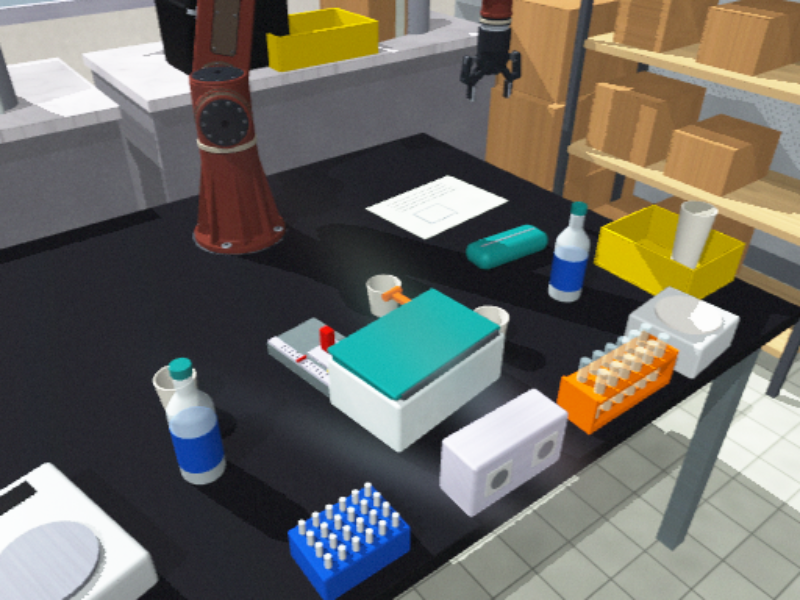

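The top view shows the orange grip bar at about (411,320), the red post at (481,331), the clip near (507,336), the pointer near (494,306), and a cup in front of the grip at (382,380), all in 800x600 pixels. The meter's yaw is roughly +8°.

Run:
```python
from h import *
c=load("top"); im=c["pixels"]; s=512/800
hsv=cv2.cvtColor(im,cv2.COLOR_BGR2HSV)
def seg(lo,hi,box):
    m=cv2.inRange(hsv,np.array(lo),np.array(hi)); k=np.zeros_like(m); x0,y0,x1,y1=[int(a*s) for a in box]; k[y0:y1,x0:x1]=m[y0:y1,x0:x1]
    return k
def P(m):
    v,u=np.nonzero(m); return np.array([pt(c,a,b) for a,b in zip(u,v)])
lid=seg((80,120,60),(95,255,255),(340,190,520,310)); L=P(lid)
A=np.c_[L[:,:2],np.ones(len(L))]; co=np.linalg.lstsq(A,L[:,2],rcond=None)[0]; print("lid plane",co,L[:,2].min(),L[:,2].max())
r=cv2.minAreaRect(L[:,:2].astype(np.float32)); print(r, cv2.boxPoints(r).round(0).tolist())
g=P(seg((5,150,120),(18,255,255),(390,290,430,330))); bar=g[g[:,0]<g[:,0].min()+16]; print("grip all",g.mean(0),"bar",bar.mean(0),np.median(bar,0),cv2.minAreaRect(g[:,:2].astype(np.float32)))
red=np.vstack([P(seg((0,150,100),(4,255,255),(450,280,495,350))),P(seg((175,150,100),(180,255,255),(450,280,495,350)))]); t=red[red[:,2]>76]; print("post top",t.mean(0),len(t))
for n,b in(("cupa",(382,380)),("cup2",(332,270))): print(n,pt(c,b[0]*s,b[1]*s,plane=62))
print("guide corners",[pt(c,u*s,v*s,plane=28) .round() for u,v in((461,393),(519,383))])
cv2.imwrite("pics/topcrop.png",cv2.resize(im[175:260,225:345],None,fx=6.6,fy=6.6,interpolation=cv2.INTER_CUBIC))
```

```text
lid plane [-6.40650359e-01  8.15566019e-03  5.55209786e+02] -5.299881752406009 1305.152453677358
((613.4058837890625, -47.01153564453125), (320.48193359375, 274.6377258300781), 13.60063362121582) [[425.0, 49.0], [490.0, -218.0], [801.0, -143.0], [737.0, 124.0]]
grip all [572.18675232  25.27038048 103.61359594] bar [ 432.88856715   17.68823554 1305.15245368] [ 432.88856715   17.68823554 1305.15245368] ((517.713134765625, 30.434537887573242), (44.1335334777832, 165.77964782714844), 83.63829040527344)
post top [541.72902699 -97.75372484  82.44706738] 39
cupa [457.73911124  78.07614408  62.        ]
cup2 [657.31066776 168.01059566  62.        ]
guide corners [array([434., -64.,  28.]), array([ 451., -170.,   28.])]
```

View pics/topcrop.png

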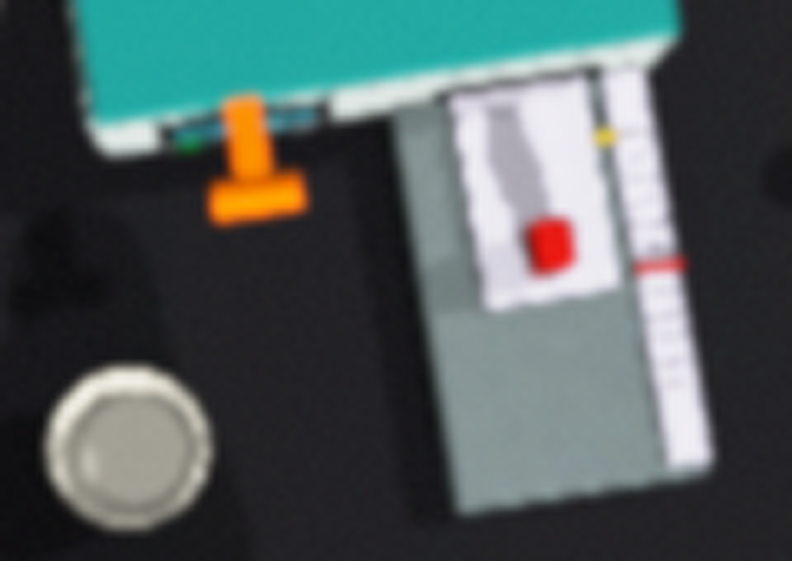

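The crop shows the bar from (212,200) to (306,190), the post top at (557,243), the pointer at (605,137), the clip from (635,267) to (686,261), and the guide's front corners at (458,515) and (712,468).

Run:
```python
from h import *
from scipy.optimize import least_squares
c=load("top")
def p(u,v,z): return pt(c,(u+.5)/6.6-.5+225,(v+.5)/6.6-.5+175,plane=z)
bar=[p(212,201,112),p(306,191,112)]; print("bar",bar,"depth",[float(c["z_map"][int(175+v/6.6),int(225+u/6.6)]) for u,v in((258,199),)],pt(c,225+258/6.6,175+199/6.6))
ob=[(p(458,515,28),(-260,-5)),(p(605,137,38),(-110,-94)),(np.array([541.7,-97.8]),(-155,-60)),(p(75,0,100) if 0 else p(392,112,28),(-80,-5))]
f=lambda q:np.concatenate([np.array([np.cos(q[2])*a[0]-np.sin(q[2])*a[1]+q[0],np.sin(q[2])*a[0]+np.cos(q[2])*a[1]+q[1]])-o[:2] for o,a in ob])
r=least_squares(f,[690,-30,.15],loss="soft_l1",f_scale=3);print(r.x,np.degrees(r.x[2]),r.fun.round(1))
x,y,t=r.x;R=np.array([[np.cos(t),-np.sin(t)],[np.sin(t),np.cos(t)]])
for n,z in(("clip",39),):
  for u,v in((661,264),(635,267),(686,261)): print(n,R.T@(p(u,v,z)[:2]-[x,y]))
print("rect line yaw: pointer",R.T@(p(605,137,38)[:2]-[x,y]))
print("bar m",R.T@(np.mean(bar,0)[:2]-[x,y]),"bar yaw",np.degrees(np.arctan2(*(bar[0]-bar[1])[:2]))," predicted grip world",R@[-120,60]+[x,y])
```

```text
bar [array([558.78804583,  42.22772599, 112.        ]), array([562.49521142,   3.80229973, 112.        ])] depth [1186.40673828125] [556.8867353   22.25325026 125.00278471]
[ 6.86185806e+02 -1.71230564e+01  1.50488559e-01] 8.622359318241834 [-0.6 -0.1 -1.2  0.5  0.2 -1.9  1.8  1.2]
clip [-167.21826719 -108.77142167]
clip [-166.70628446  -97.49476784]
clip [-167.66143516 -119.62322214]
rect line yaw: pointer [-108.86106367  -94.71025509]
bar m [-118.10772362   58.506159  ] bar yaw -5.510663427693147  predicted grip world [558.54678043  24.20827806]
```

```bash
python3 -m crank '1 -527 -440 0 0 0 -25.4; 1 -527 -440 0 0 0 -25.4; 1 -527 -440 0 0 0 -25.4; 1 -527 -440 0 0 0 -25.4; 1 -527 -440 0 0 0 -25.4; 1 -527 -440 0 0 0 -25.4; 1 -527 -440 0 0 0 -25.4; 1 -527 -440 0 0 0 -25.4; 1 -527 -440 0 0 0 -25.4; 1 -527 -440 0 0 0 -25.4; 1 -527 -440 0 0 0 -25.4; 1 -527 -440 0 0 0 -25.4; 1 -527 -440 0 0 0 -25.4; 1 -527 -440 0 0 0 -25.4; 1 -527 -440 0 0 0 -25.4; 1 -527 -440 0 0 0 -25.4; 1 -527 -440 0 0 0 -25.4; 1 -527 -440 0 0 0 -25.4; 1 -527 -440 0 0 0 -25.4; 1 -527 -440 0 0 0 -25.4'
python3 - <<'E'
from h import *
c=cam("wrist"); cv2.imwrite("pics/w1.png",cv2.resize(c["pixels"],(800,600)));o=c["o"];print(o["ee_pos"],rot(o).round(4),o["q"])
E
```

```text
time_s: 1.77
ee_pos: [557.2, 24.9, 230.6]
tcp_rot: [-0.001, -0.075, 0.997, 0.0]
contact_force: [0.2, -0.3, 0.3]
width: 85.5
gripper_force: 0.0
[557.17852555  24.92181079 230.55784059] [[-9.889e-01 -1.488e-01 -1.800e-03]
 [-1.488e-01  9.889e-01  7.000e-04]
 [ 1.700e-03  1.000e-03 -1.000e+00]] [-8.14591852e-02  7.62168106e-02  1.77340628e+00  6.01925062e-04
  1.29382844e+00 -1.80178260e+00]
```

View pics/w1.png

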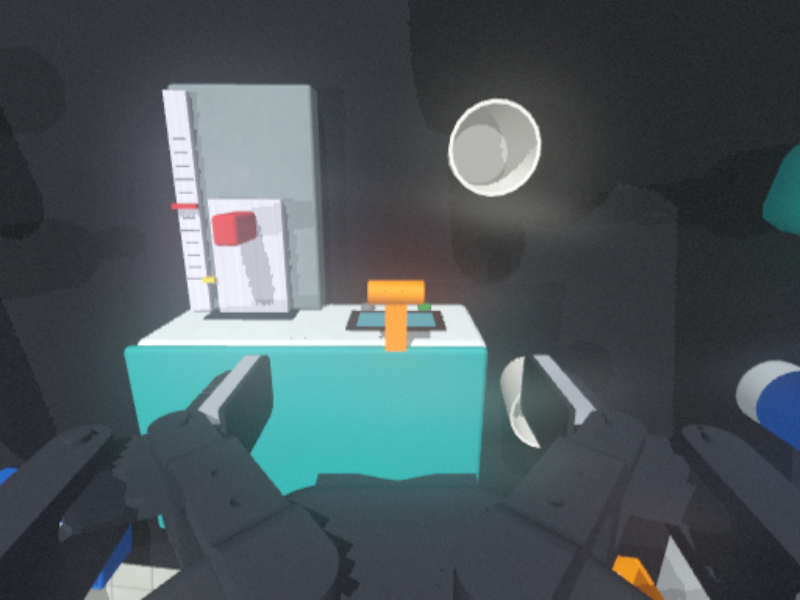

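The wrist view shows the bar at (396,291) with ends at x=368 and 425, the clip at (185,206), the pointer at (209,280), and the post top at about (228,226).

Run:
```python
from h import *
c=load("wrist"); s=512/800
W=rot(c["o"]);e=c["o"]["ee_pos"]
f=lambda u,v,**k:pt(c,(u+.5)*s-.5,(v+.5)*s-.5,**k)
for n,u,v in(("bar",396,291),("barL",372,291),("barR",421,291),("barfar",396,284),("barnear",396,300),("clip",185,206),("ptr",209,280),("lid edge L",140,352),("lid edge R",480,352),("lid back",300,440)):
    P=f(u,v); print(n,P.round(1),(W.T@(P-e)).round(1))
```

```text
bar [556.8  25.9 120.6] [  0.    0.9 110. ]
barL [559.   11.  120.8] [ 1.000e-01 -1.420e+01  1.098e+02]
barR [554.7  41.4 119.9] [-1.000e-01  1.660e+01  1.107e+02]
barfar [553.   25.3 118. ] [  3.9   0.9 112.6]
barnear [562.9  26.8 119.6] [ -6.1   0.9 110.9]
clip [ 534.4 -145.    38.9] [  47.5 -164.8  191.6]
ptr [ 591.2 -123.8   40.2] [ -11.9 -152.3  190.2]
lid edge L [ 624.  -135.1  116.8] [ -42.5 -168.3  113.5]
lid edge R [591.2  87.5 115.8] [-43.2  56.7 114.7]
lid back [676.5 -25.  114.5] [-110.8  -67.2  115.8]
```

```bash
python3 -m crank '0.6 -1 1 40 0 0 0; 0.4 -1 1 80 0 0 0; 0.3 -1 1 115 0 0 0; 0.3 -1 1 139 0 0 0; 0.3 -1 1 139 0 0 0; 0.3 -1 1 139 0 0 0; -0.4 -1 1 139 0 0 0; -0.4 -1 1 139 0 0 0; -0.4 -1 1 139 0 0 0; -0.4 -1 1 139 0 0 0; -0.4 -1 1 139 0 0 0; -0.4 -1 1 139 0 0 0' 50
```

```text
time_s: 2.82
ee_pos: [560.8, 25.1, 94.1]
tcp_rot: [0.002, -0.075, 0.997, -0.001]
contact_force: [1.4, -2.9, 2.4]
width: 35.2
gripper_force: 50.3
```

```bash
python3 -m crank '-0.4 -1 0 -10 0 0 0; -0.4 -2.5 0 -20 0 0 0; -0.4 -5 0 -32 0 0 0; -0.4 -8 0 -43 0 0 0; -0.4 -11.5 0 -54 0 0 0; -0.4 -16 0 -65 0 0 0; -0.4 -21 0 -75 0 0 0; -0.4 -26.5 0 -85 0 0 0; -0.4 -32 0 -93.5 0 0 0; -0.4 -38 0 -102 0 0 0; -0.4 -44 0 -109.5 0 0 0; -0.4 -50.5 0 -117 0 0 0; -0.4 -56.5 0 -123 0 0 0; -0.4 -62.5 0 -128.5 0 0 0; -0.4 -67.5 0 -133 0 0 0; -0.4 -72.5 0 -137 0 0 0; -0.4 -72.5 0 -137 0 0 0; -0.4 -72.5 0 -137 0 0 0'
python3 - <<'E'
from h import *
c=cam("wrist"); cv2.imwrite("pics/w2.png",cv2.resize(c["pixels"],(800,600)))
c=cam("scene"); cv2.imwrite("pics/s2.png",cv2.resize(c["pixels"],(800,600)))
E
```

```text
time_s: 4.32
ee_pos: [627.3, 34.9, 227.0]
tcp_rot: [-0.005, -0.075, 0.997, -0.001]
contact_force: [-3.3, -4.8, -1.1]
width: 35.1
gripper_force: 51.1
```

View pics/s2.png

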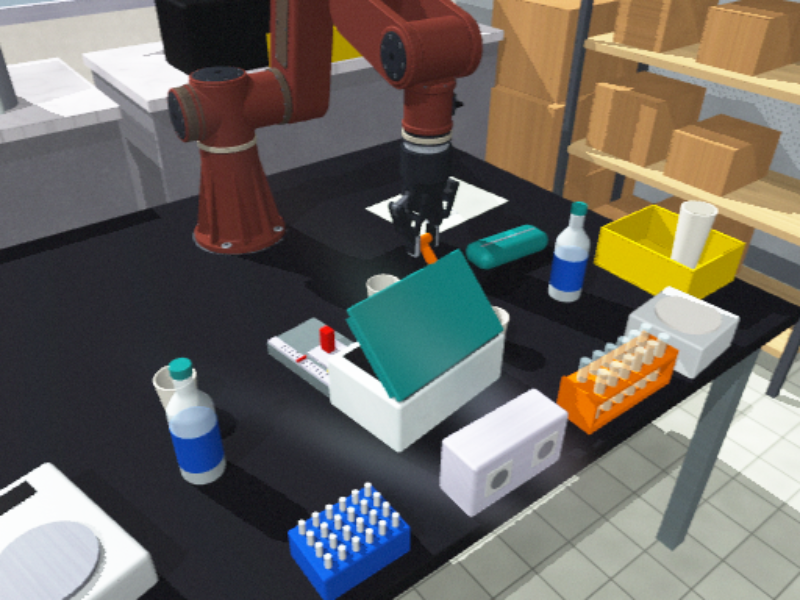

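The lid is standing open, filling roughly (350,310)–(500,390), with the bar in the fingers at (427,243). Next I'll measure its angle from the scene depth.

```bash
cat > lid.py <<'E'
from h import *
c=load("scene");s=512/800
m=np.array([pt(c,u*s,v*s) for u in range(390,480,6) for v in range(290,350,6)])
k=np.median(m,0); m=m[np.abs(m-k).max(1)<150]
n=np.linalg.svd(m-m.mean(0))[2][2]; n*=np.sign(n[2]); r=np.abs((m-m.mean(0))@n).max()
print("lid deg",np.degrees(np.arccos(n[2])),"normal",n.round(3),"resid",r)
E
python3 lid.py
```

```text
lid deg 46.8500124504274 normal [0.722 0.107 0.684] resid 3.8125766817097784
```

```bash
python3 -m crank '-0.4 -4 0 -3.5 0 0 0; -0.4 -8 0 -6.5 0 0 0; -0.4 -8 0 -6.5 0 0 0; -0.4 -8 0 -6.5 0 0 0; -0.4 -8 0 -6.5 0 0 0; 0.4 -8 0 -6.5 0 0 0; 0.4 -8 0 -6.5 0 0 0; 0.4 -8 0 -6.5 0 0 0; 0.4 -8 0 -6.5 0 0 0; 0.4 -8 0 -6.5 0 0 0'
python3 - <<'E'
from h import *
cam("scene"); import lid
o=status.get_obs();print(o["width"],o["ee_pos"],rot(o).round(4))
E
```

```text
time_s: 5.25
ee_pos: [638.7, 38.0, 236.3]
tcp_rot: [0.0, -0.075, 0.997, 0.0]
contact_force: [0.0, 0.1, -0.2]
width: 59.9
gripper_force: 0.0
lid deg 49.8705218502929 normal [0.756 0.114 0.645] resid 4.461740430071504
59.37043621042976 [638.65031126  37.95049322 236.17647906] [[-9.888e-01 -1.492e-01  7.000e-04]
 [-1.492e-01  9.888e-01  3.000e-04]
 [-7.000e-04  2.000e-04 -1.000e+00]]
```

```bash
python3 -m crank '0.6 0 0 -40 0 0 0; 0.6 10 0 -60 0 0 0; 0.6 50 0 -60 0 0 0; 0.6 80 -20 -50 0 0 0; 0.6 110 -45 -40 0 0 0; 0.6 116 -80 -20 0 0 0; 0.6 116 -115 0 0 0 0; 0.6 116 -121 40 0 0 0; 0.6 116 -121 80 0 0 0; 0.6 116 -121 116 0 0 0; 0.6 116 -121 116 0 0 0; 0.6 116 -121 116 0 0 0'
python3 - <<'E'
from h import *
c=cam("wrist"); cv2.imwrite("pics/w3.png",cv2.resize(c["pixels"],(800,600)));o=c["o"];print(o["ee_pos"],o["width"])
cam("scene"); import lid
E
```

```text
time_s: 6.3
ee_pos: [539.8, -98.6, 117.9]
tcp_rot: [-0.003, -0.075, 0.997, 0.001]
contact_force: [0.1, 0.5, 0.8]
width: 68.4
gripper_force: 0.0
[539.75611966 -98.64184949 117.85587777] 68.35204660353644
lid deg 49.45079955110627 normal [0.751 0.118 0.65 ] resid 4.763375040789039
```

View pics/w3.png

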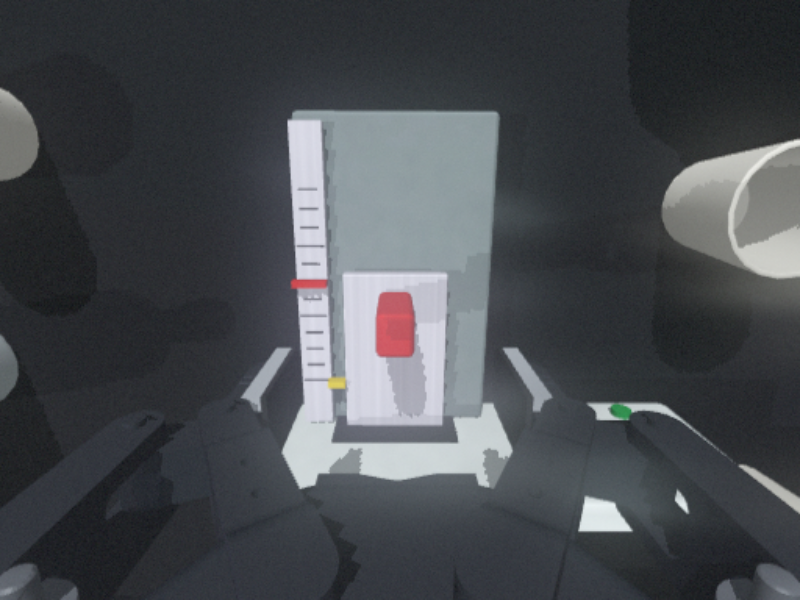

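The post is centred between the fingers, with its top face at about (395,337), the clip at (309,284) and the pointer at (337,383).

Run:
```python
from h import *
c=load("wrist"); s=512/800
W=rot(c["o"]);e=c["o"]["ee_pos"]
f=lambda u,v,**k:pt(c,(u+.5)*s-.5,(v+.5)*s-.5,**k)
xm=np.array([.9888,.1496,0])
for n,u,v,z in(("post",395,337,82),("postA",395,320,82),("postB",395,354,82),("clip",309,284,39),("ptr",337,383,38)):
    P=f(u,v,plane=z); D=f(u,v);print(n,P.round(1),D.round(1),(W.T@(P-e)).round(1),"xm",(P@xm).round(1))
```

```text
post [541.4 -97.9  82. ] [542.1 -97.8  80.2] [-2.   0.4 35.8] xm 520.7
postA [533.4 -99.1  82. ] [533.5 -99.1  81.6] [ 6.2  0.4 35.9] xm 512.6
postB [549.7 -96.7  82. ] [550.  -96.6  81.3] [-10.3   0.4  35.8] xm 529.1
clip [ 534.1 -146.5   39. ] [ 534.5 -146.7   37.5] [ 12.3 -46.7  78.8] xm 506.2
ptr [ 591.4 -124.7   38. ] [ 590.2 -124.6   40.3] [-47.6 -33.7  79.5] xm 566.1
```

```bash
python3 -m crank '0.1 -2 0 15 0 0 0; 0.1 -2 0 30 0 0 0; 0.1 -2 0 50 0 0 0; 0.1 -2 0 69 0 0 0; 0.1 -2 0 69 0 0 0; -1 -2 0 69 0 0 0; -1 -2 0 69 0 0 0; -1 -2 0 69 0 0 0; -1 -2 0 69 0 0 0; -1 -2 0 69 0 0 0; -1 -2 0 69 0 0 0; -1 -2 0 69 0 0 0' 70
```

```text
time_s: 7.4
ee_pos: [546.1, -98.5, 54.1]
tcp_rot: [0.002, -0.074, 0.997, 0.0]
contact_force: [-1.4, 4.5, 6.5]
width: 16.9
gripper_force: 69.1
```

```bash
python3 -m crank '-1 4 0 0 0 0 0; -1 10 0 0 0 0 0; -1 18 0 0 0 0 0; -1 26 0 0 0 0 0; -1 34 0 0 0 0 0; -1 42 0 0 0 0 0; -1 50 0 0 0 0 0; -1 55 0 0 0 0 0; -1 59 0 0 0 0 0; -1 60 0 0 0 0 0; -1 60 0 0 0 0 0; -1 60 0 0 0 0 0'
cat > m.py <<'E'
from h import *
import sys
c=cam("wrist"); im=c["pixels"]; hsv=cv2.cvtColor(im,cv2.COLOR_BGR2HSV)
cv2.imwrite(f"pics/{sys.argv[1]}.png",cv2.resize(im,(800,600)))
E
python3 m.py w4; python3 -c "
from h import *
cam('scene');import lid"
```

```text
time_s: 8.4
ee_pos: [489.9, -106.8, 54.1]
tcp_rot: [0.006, -0.074, 0.997, 0.0]
contact_force: [10.1, 8.7, -0.5]
width: 17.0
gripper_force: 68.4
lid deg 49.69952128385811 normal [0.755 0.11  0.647] resid 4.3150781648534515
```

View pics/w4.png

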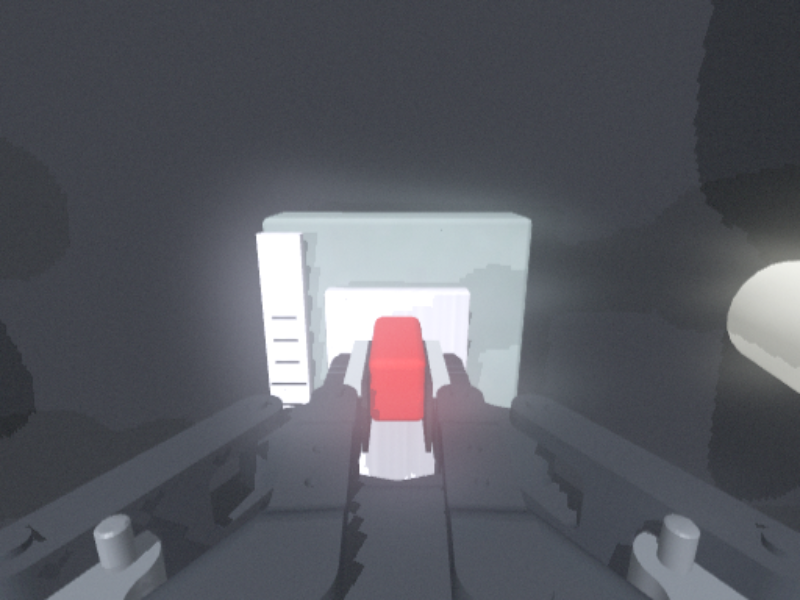

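The clip and pointer are hidden from the wrist camera. The tray front edge (row 289) and guide front edge (row 213–217) are visible, so I'll check the other two cameras and compute the draw.

```bash
cp wrist.pkl w4.pkl
python3 - <<'E'
from h import *
c=load("wrist"); s=512/800; xm=np.array([.9888,.1496,0])
f=lambda u,v,z:pt(c,(u+.5)*s-.5,(v+.5)*s-.5,plane=z)
print("now tray edge xm",f(397,289,38)@xm,"post front top",f(397,362,82)@xm, "back",f(397,419,82)@xm)
a=c
E
python3 - <<'E'
from h import *
s=load("scene"); t=cam("top")
a=cv2.resize(s["pixels"][195:265,165:265],(780,546),interpolation=cv2.INTER_CUBIC); cv2.imwrite("pics/s4.png",a)
b=cv2.resize(t["pixels"][165:255,265:345],(560,600*630//600),interpolation=cv2.INTER_CUBIC)
cv2.imwrite("pics/t4.png",cv2.resize(b,(533,600)))
E
```

```text
now tray edge xm 442.79758713684333 post front top 453.2170856720847 back 472.4641291812206
```

View pics/s4.png

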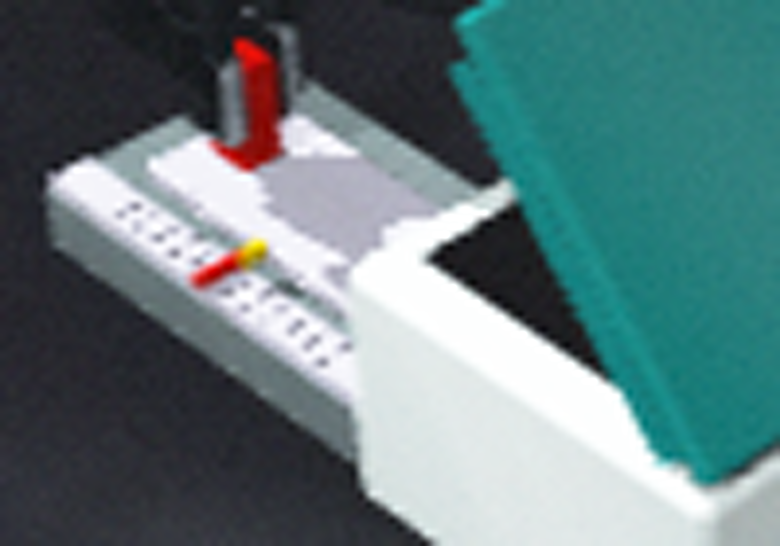

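View pics/t4.png

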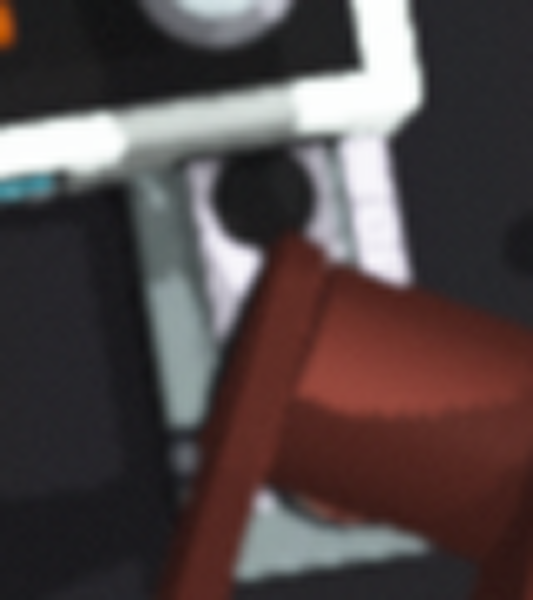

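In the scene crop, the clip runs from (200,278) to (235,259) and the yellow pointer's centre is at (254,252), so they are nearly level. The top camera's view is blocked by the arm.

Run:
```python
from h import *
xm=np.array([.9888,.1496,0]);ym=np.array([-.1496,.9888,0])
c=load("scene"); hsv=cv2.cvtColor(c["pixels"],cv2.COLOR_BGR2HSV)
f=lambda u,v,z:pt(c,(u+.5)/7.8-.5+165,(v+.5)/7.8-.5+195,plane=z)
for n,u,v,z in(("clip out",200,276,39),("clip in",235,259,39),("ptr",254,252,39)):
    P=f(u,v,z);print(n,(P@xm).round(1),(P@ym).round(1))
def cen(lo,hi):
    m=cv2.inRange(hsv,np.array(lo),np.array(hi)); v,u=np.nonzero(m[222:236,186:203]); return u+186,v+222
for n,lo,hi in(("yel",(20,120,100),(35,255,255)),("red",(0,120,100),(10,255,255))):
    u,v=cen(lo,hi); P=pt(c,u.mean(),v.mean(),plane=39); print(n,len(u),(P@xm).round(1),(P@ym).round(1))
w=load("w4")
```

```text
clip out 508.9 -234.9
clip in 510.2 -220.8
ptr 511.8 -213.8
yel 8 511.3 -214.3
red 8 510.2 -228.7
```

```bash
python3 -m crank '-1 1 0 0 0 0 0; -1 2 0 0 0 0 0; -1 2 0 0 0 0 0; -1 2 0 0 0 0 0; -1 2 0 0 0 0 0; -1 2 0 0 0 0 0; -1 2 0 0 0 0 0; -1 2 0 0 0 0 0'
python3 - <<'E'
from h import *
xm=np.array([.9888,.1496,0])
c=cam("scene"); import lid; hsv=cv2.cvtColor(c["pixels"],cv2.COLOR_BGR2HSV)
for n,lo,hi in(("yel",(20,120,100),(35,255,255)),("red",(0,120,100),(10,255,255))):
    v,u=np.nonzero(cv2.inRange(hsv,np.array(lo),np.array(hi))[222:236,186:203]); print(n,len(u),pt(c,u.mean()+186,v.mean()+222,plane=39)@xm)
o=status.get_obs();print(o["ee_pos"],o["joint_velocities"].round(4),o["width"],o["gripper_force"],o["contact_force"])
E
```

```text
time_s: 9.22
ee_pos: [488.1, -107.1, 54.1]
tcp_rot: [0.006, -0.074, 0.997, 0.0]
contact_force: [8.8, 8.5, -0.6]
width: 17.3
gripper_force: 68.4
lid deg 49.659553753635855 normal [0.754 0.11  0.647] resid 4.878805504562586
yel 8 510.11754952235117
red 9 510.3870301706829
[ 488.17714471 -107.06666479   54.14861063] [ 0.0014 -0.0009  0.0012 -0.     -0.001   0.001 ] 17.058146023568593 68.35334658622742 [ 9.36534887  9.58402399 -0.34518594]
```

Pointer and clip agree within about 1 mm, the lid is at 50°, and the grip is holding.

```bash
python3 -c "
from workcell import ticket
print(ticket.hand_in())"
```

```text
the job is handed in; nothing more can be done
None
```

I handed the job in with the lid at about 50°, the pointer within about 1 mm of the red clip by the scene camera, and the fingers still gripping the tray post at about 68 N; no verdict came back.

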